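# Erect the pack tray and present the syringe level over it

### The arm

A 6-joint arm with a two-finger parallel gripper is mounted at the origin on the work surface. World frame = base frame: x ahead of the robot, y to its left, z up, the work surface at z = 0. Lengths are in m, angles in degrees, forces in N, time in s.
With the tool pointing down it reaches from about 0.35 to 0.875 m from the base axis. Payload 4.2 kg.
Tool frame: the origin (TCP) lies at the very end of the fingers, on their centre line; the grasp point (between the pads) lies 19 mm behind it; z points along the fingers, y is the line along which they close (so a half turn about z gives the same grasp; the last joint's range is limited). The gripper opens to 87 mm and grips with 3 to 60 N. Pads are 19 mm wide; open, the fingers measure 117 mm over their backs; the gripper's body (75 mm by 190 mm) begins 51 mm behind the grasp point.
Start: joints at [90.848, 22.042, 0.453, 0, -68.411, -14.817], TCP at [0.151, 0.607, 0.223] pointing down, gripper open.
Joint ranges: [-179.83, 179.83], [-69.29, 118.12], [-61.27, 80.66], [-181.25, 117.63], [-171.15, -9.14], [-177.46, 177.46]. Speed limits (degrees/s): [159.86, 159.86, 180, 180, 180, 180].

### API

Orientations are given as a 3x3 rotation matrix whose columns are the frame's x, y, z axes.
In Python, from station import r gives the robot as it stands.
- The arm moves only by the tool jog_arm, never from a script. Its argument "plan" is text: rows parted by semicolons, each of 7 numbers parted by spaces: the shift along the tool's x, y, z normalised to -1 to 1, where 1 is 0.025 m, then the turn, a rotation vector about the tool's x, y, z normalised to -1 to 1, where 1 is 8 degrees, then the closure, from -1 (fully open) to 1 (shut). A call has exactly 10 rows; each row shifts and turns the commanded pose from where the row before left it, along the tool's axes as they then stand; what a row does not reach is not made up. A row lasts 1/10 s, in which the tool goes at most 50 mm and 8.59 degrees, less where a joint would pass 70% of its speed; a pose out of reach is approached as far as the arm can. A call with a number of a shift or a turn outside -1 to 1 is refused whole. A call with a gripper value outside its range is refused whole. The fingers move at their own pace and stop on an object; the grip force is fixed at half the most. Time passes only in rows, so rows that do not move let the fingers close, or fill a call up. It gives the time, the measured TCP pose, the force, the opening and the grip force at its end, in the units of the state.
- r.sense(): the state, without advancing time (a new reading comes with each control period).
- r.capture(name): name is "scene" or "top"; returns (picture, depth): 384x512x3 uint8, red, green, blue; 384x512 float32, m along the optical axis (not along the pixel's ray), 0 where there is no reading.
- r.get_calibration(name): a dict with "mtx" (3x3 intrinsics, pixels), "extrinsics" (4x4, takes a point from camera to world coordinates). Camera axes: x right, y up, looking along -z (the intrinsics and any distortion apply to the point x, -y, -z); pixel columns grow to the right and rows downward; lengths in m; the calibration is good to about 2 mm. A picture is of the moment at which its call begins. get_calibration takes no time and is no camera call.
- r.finish_job(): hands the job in; it is judged then, once.
The state is a dict: "time_s": time; "joints": joint angles; "joint_velocities": joint speeds; "effort": joint torques, N m; "tcp_pos": TCP position; "ee_rot": TCP orientation; "wrist_force": force on the tool from outside, world axes, zero at the start; "moment": the same for the moment, N m; "gripper_width": opening from 0.0 (shut) to 1.0 (fully open); "gripper_force": force on a finger pad.
Only numpy, scipy, OpenCV 4.12 (cv2) and the standard library are available. Lean on these libraries where they do the work, as an engineer would, in place of code of your own. Each camera call takes 0.05 s, during which the arm holds its last target. There are 200 camera calls.

### The job

First fold the three loose panels of the small cardboard tray fully upright. Then draw the flanged syringe out of its inclined rack, turn it level and hold it lengthways over the middle of the tray, well clear above the walls, ready for the visual check. Finish while still holding it there in the gripper; leave the short capped vial in the rack and the tape roll and bottle alone.

Things in the scene. Friction and masses are not known exactly. Their poses are not given: they have to be found in the camera images.
- tray: Cardboard tray blank on a fixed plate; cannot slide. Origin on the table under its floor centre, z up. Floor 80 mm along x, 150 mm along y (lengthways = y), sheet 3 mm. The far (+x) wall already stands, top 51 mm above the table. Hinged panels on the other sides, 45 mm high: near (-x, 146 mm long), left (+y) and right (-y), 76 mm long. Yaw varies within 0.4 rad.
- tray_floor (a point): Centre of the top face of the tray floor, 7 mm above the table.
- near_panel (a joint): Angle of the near (-x) panel about its crease: 0 = lying flat outwards, 1.57 = upright, end stop at 1.6. Starts half folded at 0.5 to 0.9. Stiff crease (0.03 N m friction): it stays where it is left. Push it from outside with closed fingertips; while low it rises best with the tips leaning in under it and moving in and up.
- left_panel (a joint): Angle of the left (+y) panel about its crease: 0 = lying flat outwards, 1.57 = upright, end stop at 1.6. Starts half folded at 0.5 to 0.9. Stiff crease (0.03 N m friction): it stays where it is left. Push it from outside with closed fingertips; while low it rises best with the tips leaning in under it and moving in and up.
- right_panel (a joint): Angle of the right (-y) panel about its crease: 0 = lying flat outwards, 1.57 = upright, end stop at 1.6. Starts half folded at 0.5 to 0.9. Stiff crease (0.03 N m friction): it stays where it is left. Push it from outside with closed fingertips; while low it rises best with the tips leaning in under it and moving in and up.
- near_panel_crease (a point): Middle of the crease (hinge line) of the near (-x) panel, 5.5 mm above the table; the crease runs along the tray's y, the panel's free edge is 46 mm from it and its sheet is centred on it (3 mm thick).
- left_panel_crease (a point): Middle of the crease (hinge line) of the left (+y) panel, 5.5 mm above the table; the crease runs along the tray's x, the panel's free edge is 46 mm from it and its sheet is centred on it (3 mm thick).
- right_panel_crease (a point): Middle of the crease (hinge line) of the right (-y) panel, 5.5 mm above the table; the crease runs along the tray's x, the panel's free edge is 46 mm from it and its sheet is centred on it (3 mm thick).
- rack: Fixed white plate 110 x 150 x 8 mm, origin under its centre, z up. Two equal square sleeves (31 mm inside, 39 mm outside, 60 mm deep) at y = +45 and -45 mm lean 0.70 rad (40 deg) from vertical towards its +x; inner floor centre at x = -30, z = 26 mm, mouth 72 mm above the table. Either sleeve may hold the syringe; the other holds the vial.
- syringe: White capped syringe, 135 mm long, about 60 g, loose in one sleeve. Origin at the end of its cap (lower end, on the sleeve floor), z along its axis to the thumb disc; z leans 0.70 rad, y is level as seated. Cap radius 8 mm, 0 to 15 mm; barrel diameter 28 mm, 15 to 115 mm; flange 52 (x) x 26 (y) x 4 mm at 115 mm; thumb disc diameter 28 mm, top at 135 mm.
- syringe_mid (a point): Middle of the syringe, on its axis, 67.5 mm from its origin. The barrel stands out of the sleeve from 60 to 115 mm along the axis: grasp it at about 85 mm, across its y. Draw it at least 62 mm along its axis to leave the sleeve. Centre of mass about 50 mm from the origin; it can turn a little in a weak grip, so grip it firmly (60 N).
- vial: Short plain capped vial, 28 mm in diameter, 84 mm long, no flange, in the other sleeve, 24 mm of it standing out. Origin at its lower end, z along its axis. Leave it.
- tape_roll: Paper tape roll lying flat, 84 mm in diameter, 22 mm high. Leave it. Origin under its centre.
- bottle: Small black bottle, 32 mm in diameter, 62 mm high, standing. Leave it. Origin under its centre.
Things that resemble listed ones, but are neither listed nor needed, are in the scene too. Leave any black, turquoise or yellow look-alike of the syringe alone.

How it is judged:
By the outcome, as a careful person would: the job done as asked, in the order asked, and still so for the second after the job is handed in, while the arm keeps its last pose, push and grip.
It also fails if it takes over 58 s, if anything falls off the work surface, if the arm or the gripper's body presses on something with over 40 N, if the wrist force passes 120 N, or if a joint passes its speed limit or range.

## Working session

There is one attempt and no reset: what is moved stays moved. The work goes in short steps, Python scripts to look and compute and a tool call to move; the robot and the scene stay as the last step left them, time stands still between calls to the robot, and variables do not carry over. Pictures are saved under pics/ and viewed, at most 10 in all, crops included, and the job is handed in when it is done.

Besides the shell and the picture viewer there is one more tool, called as name(argument=value, ...) on one line, values as JSON. jog_arm: Moves the arm, as the interface text tells. Scaled input: -1 to 1 covers 0.025 m each way for a shift and 8 degrees each way for a turn. Its arguments: {"type":"object","properties":{"plan":{"type":"string"}},"required":["plan"]}

```bash
ls; mkdir -p pics; python3 - <<'E'
from station import r
import cv2,numpy as np
for n in("scene","top"):
    p,d=r.capture(n); c=r.get_calibration(n)
    np.savez(n+".npz",p=p,d=d,mtx=c["mtx"],E=c["extrinsics"])
    cv2.imwrite(f"pics/{n}0.png",p[:,:,::-1]); print(np.round(c["mtx"],1).tolist(),np.round(c["extrinsics"],3).tolist())
    for k in c: print(k)
print(r.sense())
E
```

```text
pics
[[393.9, 0.0, 259.8], [0.0, 393.9, 196.2], [0.0, 0.0, 1.0]] [[0.333, -0.741, 0.583, 1.114], [0.943, 0.265, -0.202, -0.27], [-0.004, 0.617, 0.787, 0.805], [0.0, 0.0, 0.0, 1.0]]
mtx
extrinsics
[[467.1, 0.0, 263.1], [0.0, 467.1, 198.1], [0.0, 0.0, 1.0]] [[-0.017, 0.989, -0.145, 0.393], [-1.0, -0.016, 0.008, -0.093], [0.006, 0.145, 0.989, 1.099], [0.0, 0.0, 0.0, 1.0]]
mtx
extrinsics
{'time_s': 0.1, 'joints': array([ 9.08481022e+01,  2.20865197e+01,  3.90991126e-01, -2.59431745e-02,
       -6.84122001e+01, -1.48154496e+01]), 'joint_velocities': array([-0.01816293, -0.10315063,  0.10790647,  0.06901722, -0.01076024,
       -0.06192183]), 'effort': array([-1.76054564e-04, -3.91695499e+01,  1.87932694e+01,  4.23201934e+00,
        1.34065695e-02, -7.27449537e-05]), 'tcp_pos': array([0.15071737, 0.60602053, 0.22158875]), 'ee_rot': array([[ 9.70393134e-01, -2.41530560e-01, -3.93156584e-04],
       [-2.41530868e-01, -9.70391304e-01, -1.88621006e-03],
       [ 7.40616422e-05,  1.92532475e-03, -9.99998144e-01]]), 'wrist_force': array([-0.26565144,  1.33755406, -0.24432053]), 'moment': array([ 0.03133617, -0.01309545,  0.02698   ]), 'gripper_force': 0.0, 'gripper_width': 0.9997937702060496}
```

View pics/scene0.png

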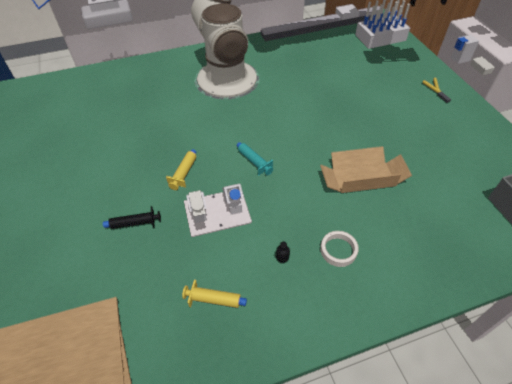

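View pics/top0.png

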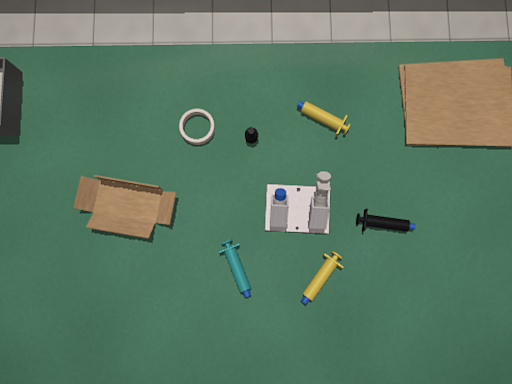

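Top view: tray at (125,208), with the far wall up in the image (+x world). Rack at (298,208), tape at (197,127), bottle (251,135).
Syringe candidates (top): white in right sleeve (323,178) ← chosen by flange/disc; vial, blue cap (280,200); teal (237,270); yellow (322,280) and (325,118); black (387,222).

```bash
cat >h.py <<'E'
import numpy as np,cv2
def load(n):
    z=np.load(n+".npz"); return z["p"],z["d"],z["mtx"],z["E"]
def cloud(d,K,E):
    v,u=np.mgrid[:d.shape[0],:d.shape[1]]
    c=np.stack([(u-K[0,2])*d/K[0,0],-(v-K[1,2])*d/K[1,1],-d,np.ones_like(d)],-1)
    w=(c@E.T)[...,:3]; w[d==0]=np.nan; return w
def proj(P,K,E):
    c=(np.c_[np.atleast_2d(P),np.ones(len(np.atleast_2d(P)))]@np.linalg.inv(E).T)
    return np.c_[K[0,2]-K[0,0]*c[:,0]/c[:,2],K[1,2]+K[1,1]*c[:,1]/c[:,2]]
E
python3 - <<'E'
from h import *
p,d,K,E=load("top"); W=cloud(d,K,E); hsv=cv2.cvtColor(p,cv2.COLOR_RGB2HSV)
print("table z",np.nanmedian(W[300:360,100:400,2]),"depth std",np.nanstd(W[330:340,200:210,2]))
box=lambda u0,u1,v0,v1:(slice(v0,v1),slice(u0,u1))
# tray
s=box(70,185,165,245); w=W[s]; h=hsv[s]; m=(h[...,0]<25)&(h[...,1]>70)
f=m&(w[...,2]<.012)&(w[...,2]>.002)
f=cv2.morphologyEx(f.astype(np.uint8),cv2.MORPH_OPEN,np.ones((3,3)))>0
q=w[f]; print("floor n",len(q),"z",np.median(q[:,2]),cv2.minAreaRect((q[:,:2]*1000).astype(np.float32)))
print("tray max z",np.nanpercentile(w[m][:,2],[50,90,99]))
# rack
s=box(255,340,160,245); w=W[s]; g=p[s].astype(int); m=(g.min(-1)>140)
f=m&(abs(w[...,2]-.008)<.006); q=w[f]; print("rack n",len(q),"z",np.median(q[:,2]),cv2.minAreaRect((q[:,:2]*1000).astype(np.float32)))
for n in [(323,178),(280,195),(197,112),(251,135),(322,212)]: print(n,np.round(W[n[1],n[0]],3))
a=cv2.resize(p[155:245,260:350],(400,400),interpolation=cv2.INTER_CUBIC);
b=cv2.resize(p[165:255,70:190],(533,400),interpolation=cv2.INTER_CUBIC)[:,:400]
P,D,K2,E2=load("scene")
c=cv2.resize(P[140:200,310:420],(400,218));c2=cv2.resize(P[175:240,175:260],(400,200))[:200]
c=cv2.resize(c,(400,200))
cv2.imwrite("pics/crop.png",np.vstack([np.hstack([a,b]),np.hstack([c2,c])])[:,:,::-1])
# ASCII-free: tray heights along lines
np.save("W.npy",W)
E
```

```text
table z -0.00033236123861235534 depth std 0.002152352894848332
floor n 2358 z 0.00671899321200109 ((547.5100708007812, 218.41064453125), (165.3717041015625, 87.13488006591797), 79.22059631347656)
tray max z [0.00965247 0.03165859 0.0503916 ]
rack n 1360 z 0.007459679330869107 ((528.6429443359375, -181.84573364257812), (150.9488525390625, 110.46576690673828), 86.24170684814453)
(323, 178) [ 0.576 -0.227  0.135]
(280, 195) [ 0.546 -0.138  0.099]
(197, 112) [0.762 0.053 0.021]
(251, 135) [ 0.695 -0.076  0.053]
(322, 212) [ 0.511 -0.231  0.074]
```

View pics/crop.png

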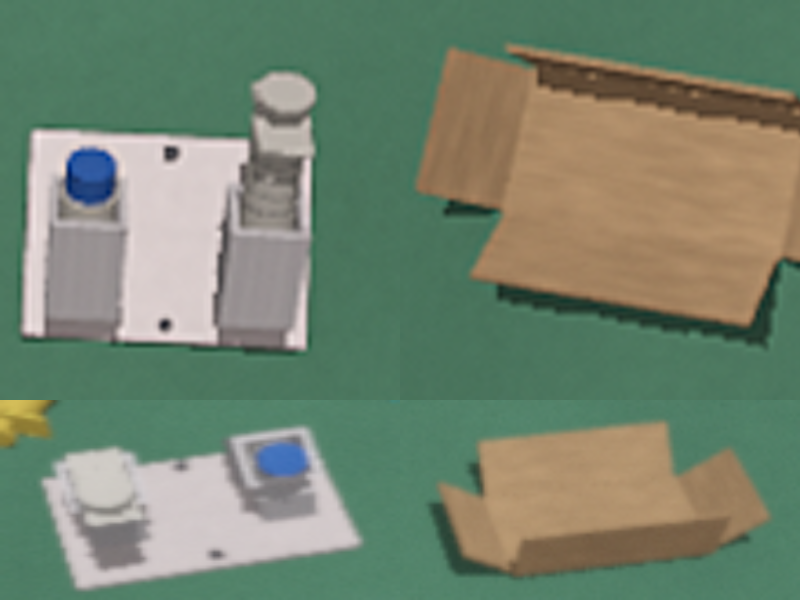

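Crop confirms: the white flanged body with thumb disc sits in the right (−y) sleeve at top (323,178); the blue-capped vial is in the left sleeve at (280,195). Next I fit the tray and rack models to the clouds.

```bash
cat >fit.py <<'E'
from h import *
from scipy.optimize import least_squares
def pts(names=("top","scene"),c=(.548,.218),rad=.15):
    o=[]
    for n in names:
        p,d,K,E=load(n); W=cloud(d,K,E); h=cv2.cvtColor(p,cv2.COLOR_RGB2HSV)
        m=(h[...,0]<25)&(h[...,1]>70)&(np.hypot(W[...,0]-c[0],W[...,1]-c[1])<rad)&(W[...,2]>.003)&(W[...,2]<.06)
        m=cv2.erode(m.astype(np.uint8),np.ones((2,2)))>0; o.append(W[m])
    return o
def rects(a):  # centre,u,v,half u,half v in mm, tray frame
    L=[((0,0,6),(1,0,0),(0,1,0),40,75),((41.5,0,28),(0,1,0),(0,0,1),75,23)]
    for (c,o,al,w),t in zip([((-41.5,0,5.5),(-1,0,0),(0,1,0),73),((0,76.5,5.5),(0,1,0),(1,0,0),38),((0,-76.5,5.5),(0,-1,0),(1,0,0),38)],a):
        dv=np.cos(t)*np.array(o)+np.sin(t)*np.array([0,0,1]); L.append((np.array(c)+23*dv,dv,al,23,w))
    return L
def dist(x,P):
    c,s=np.cos(x[2]),np.sin(x[2]); q=P-[x[0],x[1],0]; q=np.c_[q[:,:2]@np.array([[c,-s],[s,c]]),q[:,2]]
    D=[]
    for ce,u,v,hu,hv in rects(x[3:]):
        e=q-ce; n=np.cross(u,v); a=np.maximum(abs(e@u)-hu,0); b=np.maximum(abs(e@v)-hv,0)
        D.append(np.sqrt(a*a+b*b+np.maximum(abs(e@n)-1.5,0)**2+1e-6))
    return np.min(D,0)
def fit(P,x0): return least_squares(dist,x0,args=(P*1000,),loss="soft_l1",f_scale=2,diff_step=1e-3)
if __name__=="__main__":
    o=pts()
    for P in o+[np.vstack(o)]:
        f=fit(P,[548,218,-.19,.7,.7,.7]); print(len(P),np.round(f.x,3),"rms",np.sqrt(np.mean(f.fun**2)))
    # syringe/rack check: plate fit in frame
    for n in("top","scene"):
        p,d,K,E=load(n);W=cloud(d,K,E);g=p.min(-1)
        m=(g>100)&(np.hypot(W[...,0]-.5286,W[...,1]+.1818)<.13)
        a=m&(abs(W[...,2]-.008)<.004); print(n,cv2.minAreaRect((W[a][:,:2]*1000).astype(np.float32)))
        yaw=np.radians(-3.76);R=np.array([[np.cos(yaw),-np.sin(yaw)],[np.sin(yaw),np.cos(yaw)]])
        q=W[m&(W[...,2]>.1)]; l=np.c_[(q[:,:2]-[.5286,-.1818])@R,q[:,2]]*1000; l=l[l[:,1]<-10]
        s,c=np.sin(.7),np.cos(.7); e=l-[-30,-45,26]; t=e[:,0]*s+e[:,2]*c; w=e[:,0]*c-e[:,2]*s
        for lo,hi in((65,112),(113,121),(130,139)):
            k=(t>lo)&(t<hi); print(lo,k.sum(),"y",np.round(np.percentile(e[k,1],[3,50,97]),1),"w",np.round(np.percentile(w[k],[3,50,97]),1),"tmax",t[k].max().round(1))
E
python3 fit.py
```

```text
3913 [ 5.51057e+02  2.17472e+02 -1.89000e-01  7.20000e-01  7.81000e-01
  6.84000e-01] rms 0.9510991041942313
2646 [ 5.54650e+02  2.17005e+02 -1.86000e-01  6.92000e-01  7.66000e-01
  6.97000e-01] rms 0.6746870861519115
6559 [ 5.53130e+02  2.17104e+02 -1.89000e-01  6.98000e-01  7.75000e-01
  6.86000e-01] rms 0.9799188862748295
top ((528.2706298828125, -181.97129821777344), (150.98391723632812, 110.74075317382812), 86.47010040283203)
65 17 y [-12.9  -0.   13. ] w [-15.1 -10.5  -2.4] tmax 110.1
113 111 y [-12.8   0.3  12.5] w [-25.2 -13.9  15.5] tmax 120.3
130 94 y [-12.5  -0.1  10.9] w [-12.5  -0.8  12.4] tmax 136.2
scene ((531.1942749023438, -182.685791015625), (150.2608184814453, 112.09142303466797), 86.97499084472656)Traceback (most recent call last):
  File "fit.py", line 36, in <module>
    k=(t>lo)&(t<hi); print(lo,k.sum(),"y",np.round(np.percentile(e[k,1],[3,50,97]),1),"w",np.round(np.percentile(w[k],[3,50,97]),1),"tmax",t[k].max().round(1))
                                                   ~~~~~~~~~~~~~^^^^^^^^^^^^^^^^^^
    return _quantile_unchecked(
        a, q, axis, out, overwrite_input, method, keepdims, weights)
    return _ureduce(a,
                    func=_quantile_ureduce_func,
    ...<5 lines>...
                    overwrite_input=overwrite_input,
                    method=method)
    r = func(a, **kwargs)
    result = _quantile(arr,
                       quantiles=q,
    ...<2 lines>...
                       out=out,
                       weights=wgt)
    slices_having_nans = np.isnan(arr[-1, ...])
                                  ~~~^^^^^^^^^
IndexError: index -1 is out of bounds for axis 0 with size 0
```

```bash
cat >pl.py <<'E'
import numpy as np
from scipy.spatial.transform import Rotation as Ro, Slerp
TX,TY,TW=.553,.217,-.189; RX,RY,RW=.529,-.182,np.radians(-3.6)
def fr(x,y,z,ox=TX,oy=TY,w=TW):  # mm in tray/rack frame -> world
    c,s=np.cos(w),np.sin(w); x,y,z=x/1e3,y/1e3,z/1e3
    return np.array([ox+c*x-s*y,oy+s*x+c*y,z])
rk=lambda x,y,z:fr(x,y,z,RX,RY,RW)
def ori(yaw,tilt=0):  # deg; tool down, x at yaw; +tilt leans the tip to tool +x
    c,s=np.cos(np.radians(yaw)),np.sin(np.radians(yaw))
    return Ro.from_matrix(np.array([[c,s,0],[s,-c,0],[0,0,-1.]]))*Ro.from_euler("y",tilt,degrees=True)
def plan(wps,grip,start=None):
    """wps: list of (pos,Rot,nrows)"""
    from station import r
    s=r.sense(); p,R=(s["tcp_pos"],Ro.from_matrix(s["ee_rot"])) if start is None else start
    rows=[]
    for P,Q,n in wps:
        p0,S=p.copy(),Slerp([0,1],Ro.concatenate([R,Q]))
        for i in range(1,n+1):
            t=i/n; T=p0+(P-p0)*t
            a=np.round(R.inv().apply(T-p)/.025,2); b=np.round((R.inv()*S(t)).as_rotvec(degrees=True)/8,2)
            if max(abs(a).max(),abs(b).max())>1: print("OVER",a,b)
            rows.append([*a,*b,grip]); p=p+R.apply(a*.025); R=R*Ro.from_rotvec(b*8,degrees=True)
    for i in range(0,len(rows),10): print("; ".join(" ".join(f"{v+0:g}" for v in q) for q in rows[i:i+10]),"\n")
    return p,R
def st():
    from station import r
    s=r.sense(); print(s["time_s"],np.round(s["tcp_pos"],4),np.round(s["wrist_force"],1),np.round(s["joints"],1))
E
python3 - <<'E'
from pl import *
Y=np.degrees(TW)-90
plan([(fr(0,155,100),ori(Y,24),22),(fr(0,151.5,14),ori(Y,24),6),(fr(0,125,14),ori(Y,24),2)],1)
E
```

```text
0.87 0.23 0.22 -0.1 0.11 0.49 1; 0.87 0.16 0.24 -0.11 0.11 0.48 1; 0.88 0.11 0.25 -0.1 0.11 0.49 1; 0.88 0.03 0.27 -0.1 0.1 0.48 1; 0.88 -0.02 0.28 -0.1 0.11 0.49 1; 0.87 -0.09 0.29 -0.11 0.11 0.48 1; 0.86 -0.15 0.31 -0.1 0.11 0.49 1; 0.84 -0.21 0.31 -0.1 0.11 0.49 1; 0.81 -0.27 0.33 -0.1 0.11 0.48 1; 0.8 -0.34 0.33 -0.11 0.11 0.49 1 

0.76 -0.39 0.34 -0.1 0.1 0.48 1; 0.73 -0.44 0.34 -0.1 0.11 0.49 1; 0.69 -0.5 0.35 -0.11 0.11 0.48 1; 0.65 -0.55 0.35 -0.1 0.11 0.49 1; 0.61 -0.6 0.35 -0.1 0.11 0.49 1; 0.56 -0.64 0.35 -0.1 0.11 0.48 1; 0.51 -0.69 0.35 -0.11 0.11 0.49 1; 0.46 -0.72 0.35 -0.1 0.1 0.48 1; 0.4 -0.75 0.34 -0.1 0.11 0.49 1; 0.34 -0.79 0.34 -0.1 0.11 0.48 1 

0.29 -0.81 0.33 -0.11 0.11 0.49 1; 0.22 -0.83 0.32 -0.1 0.11 0.49 1; -0.21 0 0.53 0 0 0 1; -0.21 0 0.54 0 0 0 1; -0.22 0 0.53 0 0 0 1; -0.21 0 0.53 0 0 0 1; -0.21 0 0.54 0 0 0 1; -0.21 0 0.53 0 0 0 1; 0.48 0 0.22 0 0 0 1; 0.49 0 0.21 0 0 0 1
```

jog_arm(plan="0 0 0 0 0 1 1; 0 0 0 0 0 1 1; 0 0 0 0 0 1 1; 0 0 0 0 0 1 1; 0 0 0 0 0 1 1; 0 0 0 0 0 1 1; 0 0 0 0 0 1 1; 0 0 0 0 0 1 1; 0 0 0 0 0 1 1; 0 0 0 0 0 1 1")

```text
time_s: 1.1
tcp_pos: [0.1508, 0.6062, 0.2219]
ee_rot: [[-0.075, -0.997, -0.0], [-0.997, 0.075, -0.001], [0.001, 0.0, -1.0]]
wrist_force: [-0.2, -0.1, 0.1]
gripper_width: 0.17
gripper_force: 0.0
```

```bash
cat >>pl.py <<'E'
def go(P,Q):  # shift (in tool axes as they stand) and the turn left, in jog units
    from station import r
    s=r.sense(); R=Ro.from_matrix(s["ee_rot"])
    print("shift now-axes",np.round(R.inv().apply(P-s["tcp_pos"])/.025,2),"shift target-axes",np.round(Q.inv().apply(P-s["tcp_pos"])/.025,2),"turn",np.round((R.inv()*Q).as_rotvec(degrees=True)/8,2))
YS=np.degrees(TW)-90; YN=np.degrees(TW)
E
python3 - <<'E'
from pl import *
st(); go(fr(0,155,100),ori(YS,0)); go(fr(0,155,100),ori(YS,24))
E
```

```text
1.1 [0.1508 0.6062 0.2219] [-0.2 -0.1  0.1] [ 90.8  22.1   0.4  -0.  -68.4 -95.1]
shift now-axes [  8.15 -17.92   4.88] shift target-axes [  6.07 -18.73   4.88] turn [ 0.   -0.01  0.82]
shift now-axes [  8.15 -17.92   4.88] shift target-axes [  3.56 -18.73   6.92] turn [-0.17  2.99  0.8 ]
```

jog_arm(plan="0 0 0 0 0 0.82 1; 0 0 0 0 1 0 1; 0 0 0 0 1 0 1; 0 0 0 0 1 0 1; 0.2 -1 0.3 0 0 0 1; 0.2 -1 0.3 0 0 0 1; 0.2 -1 0.3 0 0 0 1; 0.2 -1 0.3 0 0 0 1; 0.2 -1 0.3 0 0 0 1; 0.2 -1 0.3 0 0 0 1")

```text
time_s: 2.1
tcp_pos: [0.2907, 0.5334, 0.1928]
ee_rot: [[-0.167, -0.983, -0.075], [-0.898, 0.183, -0.401], [0.408, 0.0, -0.913]]
wrist_force: [-0.0, -0.7, -1.1]
gripper_width: 0.005
gripper_force: 0.0
```

jog_arm(plan="0.2 -1 0.3 0 0 0 1; 0.2 -1 0.3 0 0 0 1; 0.2 -1 0.3 0 0 0 1; 0.2 -1 0.3 0 0 0 1; 0.2 -1 0.3 0 0 0 1; 0.2 -1 0.3 0 0 0 1; 0.2 -1 0.3 0 0 0 1; 0.2 -1 0.3 0 0 0 1; 0.2 -1 0.3 0 0 0 1; 0.2 -1 0.3 0 0 0 1")

```text
time_s: 3.1
tcp_pos: [0.5225, 0.4129, 0.1446]
ee_rot: [[-0.167, -0.983, -0.075], [-0.898, 0.183, -0.401], [0.408, 0.001, -0.913]]
wrist_force: [-0.9, 0.1, 0.1]
gripper_width: 0.008
gripper_force: 0.0
```

```bash
python3 - <<'E'
from pl import *
st(); go(fr(0,152,14),ori(YS,24)); go(fr(0,125,14),ori(YS,24))
print(ori(YS,24).inv().apply(fr(0,84,36)-fr(0,125,14))/.025)
E
```

```text
3.1 [0.5225 0.4129 0.1446] [-0.9  0.1  0.1] [ 56.4  39.8  12.5   9.2 -85.2 -69.5]
shift now-axes [-0.85 -2.67  5.34] shift target-axes [-0.86 -2.67  5.33] turn [-0.01 -0.01  0.04]
shift now-axes [ 0.14 -2.66  5.78] shift target-axes [ 0.13 -2.67  5.77] turn [-0.01 -0.01  0.04]
[ 1.85614280e+00 -8.64133806e-16 -1.36871908e-01]
```

jog_arm(plan="-0.12 -0.38 0.76 0 0 0 1; -0.12 -0.38 0.76 0 0 0 1; -0.12 -0.38 0.76 0 0 0 1; -0.12 -0.38 0.76 0 0 0 1; -0.12 -0.38 0.76 0 0 0 1; -0.12 -0.38 0.76 0 0 0 1; -0.12 -0.38 0.76 0 0 0 1; 0.33 0 0.15 0 0 0 1; 0.33 0 0.15 0 0 0 1; 0.33 0 0.15 0 0 0 1")

```text
time_s: 4.1
tcp_pos: [0.5758, 0.3401, 0.0163]
ee_rot: [[-0.167, -0.983, -0.073], [-0.899, 0.182, -0.399], [0.406, -0.001, -0.914]]
wrist_force: [0.3, 0.6, 0.4]
gripper_width: 0.006
gripper_force: 0.0
```

jog_arm(plan="0.2 0 0 0 0 0 1; 0.2 0 0 0 0 0 1; 0.2 0 0 0 0 0 1; 0.2 0 0 0 0 0 1; 0.2 0 0 0 0 0 1; 0.2 0 0 0 0 0 1; 0.2 0 0 0 0 0 1; 0.2 0 0 0 0 0 1; 0.1 0 0 0 0 0 1; 0.1 0 0 0 0 0 1")

```text
time_s: 5.1
tcp_pos: [0.5688, 0.3018, 0.0326]
ee_rot: [[-0.167, -0.983, -0.072], [-0.9, 0.182, -0.395], [0.402, -0.001, -0.916]]
wrist_force: [-0.1, 8.0, -5.1]
gripper_width: 0.004
gripper_force: 4.0
```

```bash
cat >>pl.py <<'E'
def tr():
    from station import r
    s=r.sense(); q=s["tcp_pos"]-[TX,TY,0]; c,w=np.cos(TW),np.sin(TW)
    print("tray mm",np.round(1e3*np.array([c*q[0]+w*q[1],-w*q[0]+c*q[1],q[2]]),1))
E
python3 - <<'E'
from pl import *
st();tr(); 
E
```

```text
5.1 [0.5688 0.3018 0.0326] [-0.1  8.  -5.1] [ 48.   42.3  -1.5  13.2 -67.3 -65.9]
tray mm [-0.4 86.3 32.6]
```

jog_arm(plan="0.1 0 0 0 0 0 1; 0.05 0 0 0 0 0 1; 0.05 0 0 0 0 0 1; 0 0 0 0 0 0 1; -0.4 0 0 0 0 0 1; -0.8 0 0 0 0 0 1; -1 0 0 0 0 0 1; -0.4 0 -1 0 0 0 1; -0.4 0 -1 0 0 0 1; -0.4 0 -1 0 0 0 1")

```text
time_s: 6.1
tcp_pos: [0.587, 0.4012, 0.0699]
ee_rot: [[-0.167, -0.983, -0.076], [-0.896, 0.183, -0.403], [0.411, 0.001, -0.912]]
wrist_force: [-0.3, -0.5, -0.5]
gripper_width: 0.006
gripper_force: 0.0
```

```bash
python3 - <<'E'
from pl import *
import sys
from station import r
from fit import *
st();tr()
for n in("top","scene"):
    p,d=r.capture(n);c=r.get_calibration(n);np.savez(n+"1.npz",p=p,d=d,mtx=c["mtx"],E=c["extrinsics"])
P=np.vstack(pts(("top1","scene1")));f=fit(P,[553,217,-.189,.7,1.5,.7]);print(np.round(f.x,3),np.sqrt(np.mean(f.fun**2)))
go(fr(0,0,190),ori(YS,24));go(fr(0,-152,100),ori(YS,-24));go(fr(0,-152,14),ori(YS,-24))
E
```

```text
6.1 [0.587  0.4012 0.0699] [-0.3 -0.5 -0.5] [ 51.9  47.2  15.6  11.  -80.3 -66.4]
tray mm [ -1.2 187.3  69.9]
[ 5.53270e+02  2.17555e+02 -1.89000e-01  6.96000e-01  1.68200e+00
  6.78000e-01] 0.9942336689295834
shift now-axes [ 8.87  0.03 -1.23] shift target-axes [ 8.88 -0.01 -1.21] turn [-0.04  0.02  0.04]
shift now-axes [12.98  0.09  4.52] shift target-axes [ 1.206e+01 -1.000e-02 -6.590e+00] turn [-0.03 -5.98  0.05]
shift now-axes [11.59  0.1   7.66] shift target-axes [ 1.346e+01 -1.000e-02 -3.450e+00] turn [-0.03 -5.98  0.05]
```

jog_arm(plan="1 0 -1 0 0 0 1; 1 0 -1 0 0 0 1; 1 0 0 0 -1 0 1; 1 0 0 0 -1 0 1; 1 0 0 0 -1 0 1; 1 0 0 0 -1 0 1; 1 0 0 0 -1 0 1; 1 0 0 0 -1 0 1; 0.9 0 -0.4 0 0 0 1; 0.9 0 -0.4 0 0 0 1")

```text
time_s: 7.2
tcp_pos: [0.545, 0.1824, 0.1446]
ee_rot: [[-0.172, -0.983, 0.071], [-0.899, 0.186, 0.396], [-0.402, 0.004, -0.915]]
wrist_force: [0.3, -0.5, 0.5]
gripper_width: 0.006
gripper_force: 0.0
```

```bash
python3 - <<'E'
from pl import *
st();tr()
go(fr(0,-160,130),ori(YS,-24));go(fr(0,-155,13),ori(YS,-24))
E
```

```text
7.2 [0.545  0.1824 0.1446] [ 0.3 -0.5  0.5] [ 22.4  18.2 -11.7 -26.3 -49.9 -17.8]
tray mm [ -1.4 -35.5 144.6]
shift now-axes [ 4.79 -0.05 -1.47] shift target-axes [ 4.79 -0.05 -1.49] turn [ 0.03 -0.03  0.  ]
shift now-axes [ 6.49 -0.07  2.9 ] shift target-axes [ 6.51 -0.05  2.86] turn [ 0.03 -0.03  0.  ]
```

jog_arm(plan="0.96 0 -0.3 0 0 0 1; 0.96 0 -0.3 0 0 0 1; 0.96 0 -0.3 0 0 0 1; 0.96 0 -0.3 0 0 0 1; 0.96 0 -0.3 0 0 0 1; 0.34 0 0.87 0 0 0 1; 0.34 0 0.87 0 0 0 1; 0.34 0 0.87 0 0 0 1; 0.34 0 0.87 0 0 0 1; 0.34 0 0.87 0 0 0 1")

```text
time_s: 8.2
tcp_pos: [0.5229, 0.0672, 0.0134]
ee_rot: [[-0.169, -0.983, 0.07], [-0.899, 0.183, 0.397], [-0.403, 0.004, -0.915]]
wrist_force: [0.3, -0.5, 1.2]
gripper_width: 0.005
gripper_force: 0.0
```

```bash
python3 - <<'E'
from pl import *
st();tr()
go(fr(0,-125,14),ori(YS,-24));go(fr(0,-84,33),ori(YS,-24))
E
```

```text
8.2 [0.5229 0.0672 0.0134] [ 0.3 -0.5  1.2] [  8.8  27.5 -18.6 -35.2 -41.4   6.8]
tray mm [  -1.5 -152.8   13.4]
shift now-axes [-1.03 -0.06  0.42] shift target-axes [-1.02 -0.06  0.43] turn [ 0.04 -0.03  0.02]
shift now-axes [-2.83 -0.07  0.39] shift target-axes [-2.83 -0.06  0.4 ] turn [ 0.04 -0.03  0.02]
```

jog_arm(plan="-0.34 0 0.14 0 0 0 1; -0.34 0 0.14 0 0 0 1; -0.34 0 0.14 0 0 0 1; -0.2 0 0 0 0 0 1; -0.2 0 0 0 0 0 1; -0.2 0 0 0 0 0 1; -0.2 0 0 0 0 0 1; -0.2 0 0 0 0 0 1; -0.2 0 0 0 0 0 1; -0.2 0 0 0 0 0 1")

```text
time_s: 9.2
tcp_pos: [0.5361, 0.1269, 0.0299]
ee_rot: [[-0.167, -0.983, 0.073], [-0.899, 0.183, 0.397], [-0.404, 0.001, -0.915]]
wrist_force: [0.4, -1.5, -2.3]
gripper_width: 0.005
gripper_force: 0.8
```

jog_arm(plan="-0.2 0 0 0 0 0 1; -0.1 0 0 0 0 0 1; -0.1 0 0 0 0 0 1; -0.1 0 0 0 0 0 1; -0.05 0 0 0 0 0 1; -0.05 0 0 0 0 0 1; 0 0 0 0 0 0 1; 0 0 0 0 0 0 1; 0.4 0 0 0 0 0 1; 1 0 0 0 0 0 1")

```text
time_s: 10.2
tcp_pos: [0.5337, 0.1098, 0.0226]
ee_rot: [[-0.164, -0.984, 0.075], [-0.899, 0.181, 0.399], [-0.406, -0.002, -0.914]]
wrist_force: [0.1, -0.1, 0.4]
gripper_width: 0.011
gripper_force: 0.0
```

```bash
python3 - <<'E'
from pl import *
from station import r
from fit import *
st();tr()
for n in("top","scene"):
    p,d=r.capture(n);c=r.get_calibration(n);np.savez(n+"1.npz",p=p,d=d,mtx=c["mtx"],E=c["extrinsics"])
P=np.vstack(pts(("top1","scene1")));f=fit(P,[553,217,-.189,.7,1.5,1.5]);print(np.round(f.x,3),np.sqrt(np.mean(f.fun**2)))
go(fr(-160,-100,110),ori(YS,-24));go(fr(-160,0,110),ori(YN,24))
E
```

```text
10.2 [0.5337 0.1098 0.0226] [ 0.1 -0.1  0.4] [ 13.5  27.1 -17.5 -34.7 -40.5   1.9]
tray mm [   1.2 -108.9   22.6]
[ 5.54414e+02  2.16052e+02 -1.93000e-01  6.88000e-01  1.63400e+00
  1.66100e+00] 0.7405827735857705
shift now-axes [-1.88  6.4  -3.05] shift target-axes [-1.88  6.4  -3.07] turn [ 0.03 -0.02  0.01]
shift now-axes [-5.53  6.39 -1.44] shift target-axes [-4.39 -4.47 -5.86] turn [  0.04   4.69 -11.5 ]
```

jog_arm(plan="0.9 0 -0.4 0 0 0 1; 0 0 -1 0 0 0 1; 0 0 -1 0 0 0 1; 0 0 -1 0 0 0 1; 0 0 -1 0 0 0 1; 0 1 0 0 1 0 1; 0 1 0 0 1 0 1; 0 1 0 0 1 0 1; 0 1 0 0 0 0 1; 0 1 0 0 0 0 1")

```text
time_s: 11.3
tcp_pos: [0.3992, 0.0688, 0.1136]
ee_rot: [[-0.181, -0.983, -0.0], [-0.983, 0.181, 0.012], [-0.012, 0.002, -1.0]]
wrist_force: [0.4, 0.6, 0.1]
gripper_width: 0.005
gripper_force: 0.0
```

jog_arm(plan="0 0 0 0 0 -1 1; 0 0 0 0 0 -1 1; 0 0 0 0 0 -1 1; 0 0 0 0 0 -1 1; 0 0 0 0 0 -1 1; 0 0 0 0 0 -1 1; 0 0 0 0 0 -1 1; 0 0 0 0 0 -1 1; 0 0 0 0 0 -1 1; 0 0 0 0 0 -1 1")

```text
time_s: 12.3
tcp_pos: [0.4005, 0.068, 0.1139]
ee_rot: [[0.938, -0.346, 0.001], [-0.346, -0.938, 0.013], [-0.004, -0.012, -1.0]]
wrist_force: [-0.2, -0.2, -0.1]
gripper_width: 0.002
gripper_force: 0.0
```

```bash
python3 - <<'E'
from pl import *
st();tr()
go(fr(-120,0,100),ori(YN,0));go(fr(-117,0,14),ori(YN,24));go(fr(-90,0,14),ori(YN,24))
E
```

```text
12.3 [0.4005 0.068  0.1139] [-0.2 -0.2 -0.1] [ 32.3   7.7 -37.3  -0.9 -44.6  38.1]
tray mm [-121.8 -175.   113.9]
shift now-axes [-1.07 -6.91  0.64] shift target-axes [ 0.07 -7.    0.55] turn [-0.09  0.02 -1.17]
shift now-axes [-0.94 -6.89  4.08] shift target-axes [-1.45 -7.    3.73] turn [ 0.16  3.01 -1.18]
shift now-axes [ 0.13 -7.06  4.08] shift target-axes [-0.46 -7.    4.17] turn [ 0.16  3.01 -1.18]
```

jog_arm(plan="0 0 0 0 0 -1 1; 0 0 0 0 0 -0.17 1; 0 -1 0 0 1 0 1; 0 -1 0 0 1 0 1; 0 -1 0 0 1 0 1; -0.4 -1 0 0 0 0 1; -0.4 -1 0 0 0 0 1; -0.4 -1 0.5 0 0 0 1; -0.3 -1 0.5 0 0 0 1; 0 0 1 0 0 0 1")

```text
time_s: 13.3
tcp_pos: [0.4211, 0.2053, 0.058]
ee_rot: [[0.941, -0.21, 0.266], [-0.199, -0.978, -0.07], [0.274, 0.013, -0.962]]
wrist_force: [2.4, 0.4, 1.0]
gripper_width: 0.004
gripper_force: 0.0
```

```bash
python3 - <<'E'
from pl import *
st();tr()
go(fr(-117,0,14),ori(YN,24));go(fr(-90,0,14),ori(YN,24));go(fr(-49,0,33),ori(YN,24))
E
```

```text
13.3 [0.4211 0.2053 0.058 ] [2.4 0.4 1. ] [ 48.4  14.1 -56.1  49.6 -18.8 -17.6]
tray mm [-127.3  -36.3   58. ]
shift now-axes [-0.11 -1.48  1.78] shift target-axes [-0.34 -1.45  1.78] turn [ 0.14  1.01 -0.12]
shift now-axes [ 0.92 -1.51  2.07] shift target-axes [ 0.65 -1.45  2.22] turn [ 0.14  1.01 -0.12]
shift now-axes [ 2.71 -1.54  1.79] shift target-axes [ 2.45 -1.45  2.19] turn [ 0.14  1.01 -0.12]
```

```bash
cat >kin.py <<'E'
import numpy as np
from scipy.spatial.transform import Rotation as Ro
from scipy.optimize import least_squares
D=[([90.848,22.042,.453,0,-68.411,-14.817],[.151,.607,.223]),([56.4,39.8,12.5,9.2,-85.2,-69.5],[.5225,.4129,.1446]),
([48,42.3,-1.5,13.2,-67.3,-65.9],[.5688,.3018,.0326]),([51.9,47.2,15.6,11,-80.3,-66.4],[.587,.4012,.0699]),([22.4,18.2,-11.7,-26.3,-49.9,-17.8],[.545,.1824,.1446]),
([8.8,27.5,-18.6,-35.2,-41.4,6.8],[.5229,.0672,.0134]),([13.5,27.1,-17.5,-34.7,-40.5,1.9],[.5337,.1098,.0226]),([32.3,7.7,-37.3,-.9,-44.6,38.1],[.4005,.068,.1139]),([48.4,14.1,-56.1,49.6,-18.8,-17.6],[.4211,.2053,.058])]
E=lambda a,x:Ro.from_euler(a,x,degrees=True)
def fk(q,p,s4,s5=-1,s6=1):
    a,lat,h,L1,L2,e,L3,w=p
    R=E("z",q[0]); x=R.apply([a,lat,h]); R=R*E("y",q[1]); x=x+R.apply([0,0,L1]); R=R*E("y",-q[2]); x=x+R.apply([L2,0,e])
    R=R*E("x",s4*q[3])*E("y",s5*q[4]); x=x+R.apply([L3,0,w]); return x,R*E("x",s6*q[5])
def cal():
    best=None
    for s4 in(1,-1):
        f=least_squares(lambda p:np.ravel([fk(q,p,s4)[0]-np.array(t) for q,t in D]),[.1,-.16,.3,.3,.3,.05,.2,0],loss="soft_l1",f_scale=.005)
        if best is None or f.cost<best[0]: best=(f.cost,f.x,s4,f.fun)
    return best
if __name__=="__main__":
    c,p,s4,fun=cal(); print(s4,np.round(p,4),"res mm",np.round(np.abs(fun.reshape(-1,3)).max(1)*1e3,1))
    # tool frame rel. to last link at start
    R=fk(D[0][0],p,s4)[1].as_matrix(); T=np.array([[.9704,-.2415,-.0004],[-.2415,-.9704,-.0019],[.0001,.0019,-1]])
    print("start offset",np.round(R.T@T,2))
    R=fk(D[8][0],p,s4)[1].as_matrix(); T=np.array([[.941,-.21,.266],[-.199,-.978,-.07],[.274,.013,-.962]]); print(np.round(R.T@T,2))
E
python3 kin.py
```

```text
-1 [ 0.1675 -0.1561  0.1409  0.5233  0.4045 -0.0688  0.2188 -0.1124] res mm [ 28.7  17.1  19.9  11.7  18.4  58.   52.3  11.3 161.1]
start offset [[-0.   -0.    1.  ]
 [-0.87  0.49  0.  ]
 [-0.49 -0.87 -0.  ]]
[[ 0.    0.    1.  ]
 [-0.82  0.58  0.  ]
 [-0.58 -0.82  0.  ]]
```

```bash
cat >kin.py.new <<'E'
E
python3 - <<'E'
s=open('kin.py').read()
s=s.replace("a,lat,h,L1,L2,e,L3,w=p","lat,h,L1,L2,e,L3,v4,y5,a=p").replace("x=x+R.apply([L3,0,w]); return","x=x+R.apply([L3,0,0]); return")
s=s.replace('R=R*E("x",s4*q[3])*E("y",s5*q[4]);','R=R*E("x",s4*q[3]); x=x+R.apply([0,y5,v4]); R=R*E("y",s5*q[4]);').replace("s6=1","s6=-1")
s=s.replace("[.1,-.16,.3,.3,.3,.05,.2,0]","[0,.2,.3,.3,.05,.2,0.05,-.16,0]")
open('kin.py','w').write(s)
E
python3 kin.py
```

```text
-1 [ 4.000e-04  1.625e-01  5.640e-01  4.228e-01 -2.000e-04  3.066e-01
 -1.000e-04 -1.602e-01 -0.000e+00] res mm [0.2 0.2 0.6 0.4 0.4 0.1 0.3 0.2 0.3]
start offset [[-0. -0.  1.]
 [-1.  0. -0.]
 [-0. -1. -0.]]
[[ 0.  0.  1.]
 [-1. -0.  0.]
 [ 0. -1.  0.]]
```

```bash
cat >>kin.py <<'E'
LO=np.array([-179.83,-69.29,-61.27,-181.25,-171.15,-177.46]);HI=np.array([179.83,118.12,80.66,117.63,-9.14,177.46])
C,PP,S4,_=cal(); T0=Ro.from_matrix(np.array([[0,0,1],[-1,0,0],[0,-1,0.]]))
def FK(q):
    x,R=fk(q,PP,S4); return x,R*T0
def IK(P,Q,q0):
    f=least_squares(lambda q:np.r_[(FK(q)[0]-P)*10,(FK(q)[1].inv()*Q).as_rotvec()],np.clip(q0,LO+.1,HI-.1),bounds=(LO,HI),x_scale=30.)
    return f.x,np.sqrt(2*f.cost)
E
python3 - <<'E'
from kin import *; from pl import *
from station import r
q0=r.sense()["joints"]
for t in(0,8,16,24):
  for x,z in((-117,14),(-90,14),(-49,33)):
    q,c=IK(fr(x,0,z),ori(YN,t),q0); print("near",t,x,np.round(q,0),round(c,3))
rng=np.random.default_rng(0)
def syr(d,off=0,th=.7,ax=76):  # TCP for grasp at ax along axis, drawn d, backed off
    a=np.array([np.sin(th),0,np.cos(th)]);z=np.array([np.cos(th),0,-np.sin(th)])
    m=np.array([-30,-45,26])+a*(ax+d)+z*(19-off); return rk(*m)
YR=np.degrees(RW); G=ori(YR,90-np.degrees(.7))
for nm,P in(("pre",syr(0,90)),("grasp",syr(0)),("drawn",syr(75))):
  for fl in(0,1):
    Q=G*Ro.from_euler("z",180*fl,degrees=True); S=[]
    for k in range(25):
        q,c=IK(P,Q,rng.uniform([-60,-40,-60,-180,-120,-170],[90,80,60,110,-15,170]))
        if c<.01 and not any(np.abs(q-s).max()<3 for s in S): S.append(q)
    print(nm,fl,np.round(P,3),[np.round(s).astype(int).tolist() for s in S])
E
```

```text
near 0 -117 [ 47.  25. -31.   0. -34.  32.] 0.0
near 0 -90 [ 45.  27. -28.   0. -35.  35.] 0.0
near 0 -49 [ 41.  27. -23.  -0. -40.  38.] 0.0
near 8 -117 [ 51.  23. -43.  20. -21.  10.] 0.0
near 8 -90 [ 48.  24. -40.  18. -23.  15.] 0.0
near 8 -49 [ 44.  25. -33.  14. -28.  23.] 0.0
near 16 -117 [ 36.  20. -58.  88. -12. -44.] 0.0
near 16 -90 [ 36.  22. -56.  83. -12. -38.] 0.0
near 16 -49 [ 41.  22. -48.  54. -16. -14.] 0.0
near 24 -117 [ 30.  21. -60. 118. -18. -67.] 0.018
near 24 -90 [ 27.  22. -58. 118. -17. -64.] 0.017
near 24 -49 [ 26.  21. -55. 112. -15. -56.] 0.0
pre 0 [ 0.491 -0.225  0.13 ] [[-34, 11, -29, -78, -23, -172]]
pre 1 [ 0.491 -0.225  0.13 ] [[-34, 11, -29, -78, -23, 8]]
grasp 0 [ 0.56  -0.229  0.072] [[-35, 22, -24, -94, -23, -155]]
grasp 1 [ 0.56  -0.229  0.072] [[-35, 22, -24, -94, -23, 25]]
drawn 0 [ 0.608 -0.232  0.129] [[-23, 18, -18, -70, -16, 172]]
drawn 1 [ 0.608 -0.232  0.129] [[-23, 18, -18, -70, -16, -8]]
```

```bash
python3 - <<'E'
from kin import *; from pl import *
from station import r
q=r.sense()["joints"]
go(fr(-120,0,30),ori(YN,8)); go(fr(-90,0,14),ori(YN,8)); print(ori(YN,8).inv().apply(fr(-50,0,36)-fr(-90,0,14))/.025)
def syr(d,off,tau,ax=84,th=.7):
    a=np.array([np.sin(th),0,np.cos(th)]);t=np.radians(tau);z=np.array([np.sin(t),0,-np.cos(t)])
    return rk(*(np.array([-30,-45,26])+a*(ax+d)+z*(19-off)))
YR=np.degrees(RW)
for tau in(16,24,32):
    q=np.array([41,25,-33,14,-28,23.]); 
    W=[("up",fr(-110,0,150),ori(YN,0))]+[("x",fr(-110,-y,180),ori(YN,0)) for y in(100,200,300)]+[("pre",syr(0,90,tau)+[0,0,.03],ori(YR,0)),("pre",syr(0,80,tau),ori(YR,tau)),("gr",syr(0,0,tau),ori(YR,tau)),("dr",syr(40,0,tau),ori(YR,tau)),("dr",syr(80,0,tau),ori(YR,tau))]
    p=syr(80,0,tau); lv=tau-(90-np.degrees(.7))
    W+=[("lvl",p+[-.03,0,.1],ori(YR,lv/2)),("lvl",p+[-.06,.0,.1],ori(YR,lv))]
    g=np.array([0,0,0]); Ql=ori(YS,lv); ax=Ql.as_matrix()@[np.cos(np.radians(lv)),0,np.sin(np.radians(lv))]
    print("axis",np.round(ax,2)); grasp=fr(0,0,150)+ax*.0165; P=grasp+Ql.apply([0,0,.019])
    for k in(.33,.66): W.append(("tr",(p+[-.06,0,.1])*(1-k)+P*k+[0,0,.03],ori(YR+k*(YS-YR),lv)))
    W.append(("fin",P,Ql))
    for n,P,Q in W:
        q,c=IK(P,Q,q); print(tau,n,np.round(P,3),np.round(q,0),round(c,3))
E
```

```text
shift now-axes [-0.05 -1.47  1.13] shift target-axes [ 0.13 -1.45  1.15] turn [ 0.13 -0.99 -0.14]
shift now-axes [ 0.92 -1.51  2.07] shift target-axes [ 1.23 -1.45  1.95] turn [ 0.13 -0.99 -0.14]
[ 1.70690124e+00 -5.92293600e-17 -6.48758939e-01]
axis [-0.19 -0.98 -0.  ]
16 up [0.445 0.238 0.15 ] [ 47.  14. -22.  -0. -53.  33.] 0.0
16 x [0.426 0.139 0.18 ] [ 39.   7. -27.  -0. -56.  40.] 0.0
16 x [0.407 0.041 0.18 ] [ 29.   3. -32.  -0. -56.  50.] 0.0
16 x [ 0.389 -0.057  0.18 ] [ 16.   1. -33.  -0. -55.  63.] 0.0
16 pre [ 0.531 -0.227  0.188] [ -7.  19.  -9.   0. -62.  94.] 0.0
16 pre [ 0.533 -0.227  0.149] [ -8.  15. -23.  -2. -36.  96.] 0.0
16 gr [ 0.555 -0.229  0.072] [ -8.  23. -25.  -2. -27.  96.] 0.0
16 dr [ 0.581 -0.23   0.103] [ -7.  22. -20.  -2. -32.  95.] 0.0
16 dr [ 0.607 -0.232  0.133] [ -7.  22. -15.  -2. -37.  95.] 0.0
16 lvl [ 0.577 -0.232  0.233] [ -7.  30.  13.   1. -90.  93.] 0.0
16 lvl [ 0.547 -0.232  0.233] [  -7.   37.   19.    2. -106.   93.] 0.0
16 tr [ 0.549 -0.086  0.231] [  -3.   32.   17.  -18. -104.   57.] 0.0
16 tr [0.55  0.061 0.198] [  4.  25.   5. -32
[... 1223 characters left out ...]
 -0.057  0.18 ] [ 16.   1. -33.  -0. -55.  63.] 0.0
32 pre [ 0.513 -0.226  0.18 ] [ -7.  18. -12.   0. -60.  94.] 0.0
32 pre [ 0.518 -0.226  0.142] [ -9.  10. -33. -12. -15. 106.] 0.0
32 gr [ 0.56  -0.229  0.074] [ -9.  20. -29. -20.  -9. 115.] 0.0
32 dr [ 0.586 -0.231  0.105] [ -8.  19. -27. -12. -12. 106.] 0.0
32 dr [ 0.612 -0.232  0.135] [ -8.  19. -24.  -8. -16. 102.] 0.0
32 lvl [ 0.582 -0.232  0.235] [ -7.  26.   8.   0. -81.  93.] 0.0
32 lvl [ 0.552 -0.232  0.235] [ -7.  28.  10.   1. -89.  93.] 0.0
32 tr [ 0.551 -0.087  0.231] [  1.  24.   7. -11. -87.  55.] 0.0
32 tr [0.551 0.057 0.197] [ 12.  20.  -2. -18. -73.  16.] 0.0
32 fin [0.551 0.207 0.132] [ 28.  20. -12. -19. -48. -28.] 0.0
```

jog_arm(plan="0 0 -0.5 0.06 -0.5 -0.07 1; 0 0 -0.5 0.06 -0.5 -0.07 1; 0 0 0 0 0 0 1; 0 0 0 0 0 0 1; 0.1 -0.5 0.7 0 0 0 1; 0.1 -0.5 0.7 0 0 0 1; 0 -0.5 0.7 0 0 0 1; 0 0 0 0 0 0 1; 0 0 0 0 0 0 1; 0 0 0 0 0 0 1")

```text
time_s: 14.3
tcp_pos: [0.4463, 0.2265, 0.0246]
ee_rot: [[0.959, -0.207, 0.192], [-0.199, -0.978, -0.063], [0.201, 0.022, -0.979]]
wrist_force: [1.1, -0.5, -0.1]
gripper_width: 0.004
gripper_force: 0.0
```

```bash
python3 - <<'E'
from kin import *; from pl import *
st();tr();go(fr(-120,0,14),ori(YN,8)); go(fr(-90,0,14),ori(YN,8)); 
E
```

```text
14.3 [0.4463 0.2265 0.0246] [ 1.1 -0.5 -0.1] [ 49.2  21.3 -47.8  34.  -19.5  -3. ]
tray mm [-106.6  -10.7   24.6]
shift now-axes [-0.62 -0.43  0.3 ] shift target-axes [-0.59 -0.43  0.35] turn [ 0.18 -0.45 -0.11]
shift now-axes [ 0.56 -0.45  0.54] shift target-axes [ 0.6  -0.43  0.51] turn [ 0.18 -0.45 -0.11]
```

jog_arm(plan="0 -0.2 0.1 0.18 -0.45 -0.11 1; 0 -0.2 0.2 0 0 0 1; 0.2 0 0.1 0 0 0 1; 0.2 0 0.1 0 0 0 1; 0 0 0 0 0 0 1; 0 0 0 0 0 0 1; 0 0 0 0 0 0 1; 0 0 0 0 0 0 1; 0 0 0 0 0 0 1; 0 0 0 0 0 0 1")

```text
time_s: 15.3
tcp_pos: [0.4616, 0.2316, 0.0144]
ee_rot: [[0.969, -0.194, 0.152], [-0.19, -0.981, -0.039], [0.156, 0.009, -0.988]]
wrist_force: [-0.1, 0.1, 0.3]
gripper_width: 0.007
gripper_force: 0.0
```

```bash
python3 - <<'E'
from kin import *; from pl import *
st();tr();go(fr(-90,0,14),ori(YN,8)); go(fr(-50,0,36),ori(YN,8)); 
E
```

```text
15.3 [0.4616 0.2316 0.0144] [-0.1  0.1  0.3] [ 48.3  24.  -41.8  22.2 -21.6  10.1]
tray mm [-92.5  -2.8  14.4]
shift now-axes [ 0.1  -0.11  0.03] shift target-axes [ 0.1  -0.11  0.03] turn [ 0.07 -0.12 -0.04]
shift now-axes [ 1.81 -0.12 -0.59] shift target-axes [ 1.8  -0.11 -0.62] turn [ 0.07 -0.12 -0.04]
```

jog_arm(plan="0.2 0 -0.06 0 0 0 1; 0.2 0 -0.06 0 0 0 1; 0.2 0 -0.06 0 0 0 1; 0.2 0 -0.06 0 0 0 1; 0.2 0 -0.06 0 0 0 1; 0.2 0 -0.06 0 0 0 1; 0.2 0 -0.06 0 0 0 1; 0.15 0 -0.06 0 0 0 1; 0.1 0 -0.06 0 0 0 1; 0.1 0 0 0 0 0 1")

```text
time_s: 16.3
tcp_pos: [0.5018, 0.2234, 0.0344]
ee_rot: [[0.969, -0.195, 0.151], [-0.191, -0.981, -0.039], [0.155, 0.009, -0.988]]
wrist_force: [-9.4, 4.7, 0.9]
gripper_width: 0.005
gripper_force: 5.0
```

jog_arm(plan="0.1 0 0 0 0 0 1; 0.05 0 0 0 0 0 1; 0.05 0 0 0 0 0 1; 0 0 0 0 0 0 1; 0 0 0 0 0 0 1; 0 0 0 0 0 0 1; 0 0 0 0 0 0 1; 0 0 0 0 0 0 1; 0 0 0 0 0 0 1; 0 0 0 0 0 0 1")

```text
time_s: 17.3
tcp_pos: [0.5025, 0.2231, 0.0343]
ee_rot: [[0.97, -0.193, 0.147], [-0.189, -0.981, -0.04], [0.152, 0.011, -0.988]]
wrist_force: [-23.9, 10.8, 8.8]
gripper_width: 0.005
gripper_force: 13.0
```

```bash
python3 - <<'E'
from kin import *; from pl import *
st();tr();go(fr(-49,0,36),ori(YN,8)); go(fr(-115,0,150),ori(YN,0))
E
```

```text
17.3 [0.5025 0.2231 0.0343] [-23.9  10.8   8.8] [ 44.6  24.5 -34.3  16.4 -27.7  20.1]
tray mm [-50.7  -3.5  34.3]
shift now-axes [ 0.08 -0.14 -0.06] shift target-axes [ 0.08 -0.14 -0.06] turn [ 0.08 -0.09 -0.03]
shift now-axes [-1.84 -0.08 -4.97] shift target-axes [-2.57 -0.14 -4.63] turn [ 0.08 -1.09 -0.03]
```

jog_arm(plan="-0.6 0 0 0 0 0 1; -1 0 0 0 0 0 1; -1 0 -0.5 0.08 -1 0 1; 0 0 -1 0 0 0 1; 0 0 -1 0 0 0 1; 0 0 -1 0 0 0 1; 0 0 -1 0 0 0 0; 0 1 -1 0 0 0 -1; 0 1 0 0 0 0 -1; 0 1 0 0 0 0 -1")

```text
time_s: 18.3
tcp_pos: [0.4305, 0.1588, 0.1618]
ee_rot: [[0.978, -0.198, 0.067], [-0.197, -0.98, -0.021], [0.07, 0.007, -0.998]]
wrist_force: [-1.0, -0.3, 0.4]
gripper_width: 0.281
gripper_force: 0.0
```

```bash
cat >>pl.py <<'E'
TAU=20; YR=np.degrees(RW)
def syr(d,off,tau=TAU,ax=84,th=.7):
    a=np.array([np.sin(th),0,np.cos(th)]);t=np.radians(tau);z=np.array([np.sin(t),0,-np.cos(t)])
    return rk(*(np.array([-30,-45,26])+a*(ax+d)+z*(19-off)))
E
python3 - <<'E'
from pl import *
from station import r
from fit import *
st();tr()
for n in("top","scene"):
    p,d=r.capture(n);c=r.get_calibration(n);np.savez(n+"1.npz",p=p,d=d,mtx=c["mtx"],E=c["extrinsics"])
cv2.imwrite("pics/t1.png",np.hstack([cv2.resize(load("top1")[0][150:260,60:200],(400,314)),cv2.resize(load("scene1")[0][130:210,300:420],(400,314))])[:,:,::-1])
P=np.vstack(pts(("top1","scene1")));f=fit(P,[553,217,-.189,1.5,1.5,1.5]);print(np.round(f.x,3),np.sqrt(np.mean(f.fun**2)))
go(syr(0,90)+[0,0,.03],ori(YR,0)); go(syr(0,80),ori(YR,TAU))
E
```

```text
18.3 [0.4305 0.1588 0.1618] [-1.  -0.3  0.4] [ 43.1   7.6 -31.    4.6 -49.5  32.5]
tray mm [-109.4  -80.1  161.8]
[ 5.53203e+02  2.15801e+02 -1.90000e-01  1.62900e+00  1.62900e+00
  1.67500e+00] 1.0522469529362535
shift now-axes [ 6.93 14.26 -0.44] shift target-axes [ 4.83 15.08 -1.04] turn [ 0.1  -0.48 -1.  ]
shift now-axes [ 6.96 14.23  1.15] shift target-axes [ 4.49 15.08  2.2 ] turn [ 0.28  2.02 -0.97]
```

View pics/t1.png

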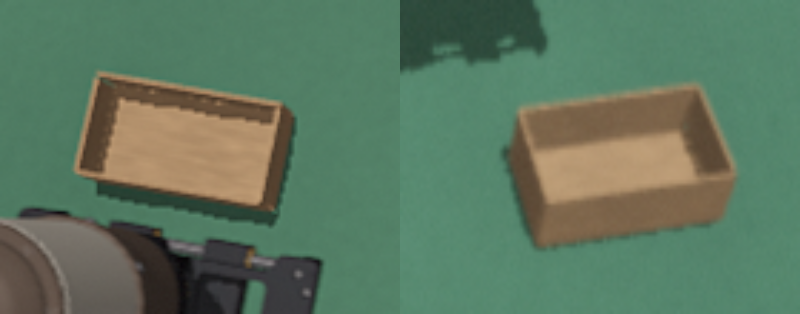

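The picture shows the tray fully boxed: all three panels stand at the stop (fits about 1.63 rad). Next is the rack.

jog_arm(plan="0 0 -0.4 0.1 -0.48 -1 -1; 0.3 1 -0.3 0 0 0 -1; 0.3 1 -0.3 0 0 0 -1; 0.3 1 0 0 0 0 -1; 0.3 1 0 0 0 0 -1; 0.3 1 0 0 0 0 -1; 0.3 1 0 0 0 0 -1; 0.3 1 0 0 0 0 -1; 0.3 1 0 0 0 0 -1; 0.3 1 0 0 0 0 -1")

```text
time_s: 19.4
tcp_pos: [0.4825, -0.0706, 0.1861]
ee_rot: [[0.998, -0.067, 0.004], [-0.067, -0.998, -0.002], [0.005, 0.002, -1.0]]
wrist_force: [0.4, 0.1, 0.4]
gripper_width: 1.0
gripper_force: 0.0
```

```bash
python3 - <<'E'
from pl import *
st();go(syr(0,90)+[0,0,.03],ori(YR,0)); go(syr(0,80),ori(YR,TAU)); print((syr(0,0)-syr(0,80))/.025)
E
```

```text
19.4 [ 0.4825 -0.0706  0.1861] [0.4 0.1 0.4] [ 10.9  10.4 -21.7   0.2 -57.7  75.1]
shift now-axes [ 2.16  6.12 -0.01] shift target-axes [ 2.13  6.13 -0.03] turn [ 0.01 -0.03 -0.03]
shift now-axes [2.29 6.12 1.56] shift target-axes [1.6  6.13 2.23] turn [ 0.02  2.47 -0.03]
[ 1.09230478 -0.06872199 -3.00701639]
```

jog_arm(plan="0.3 1 0 0 0 0 -1; 0.3 1 0 0 0 0 -1; 0.3 1 0 0 0 0 -1; 0.3 1 0 0 0 0 -1; 0.3 1 0 0 0 0 -1; 0.3 1 0 0 0 0 -1; 0 0.1 0 0 0.8 0 -1; 0 0 0 0 0.8 0 -1; 0 0 0 0 0.85 0 -1; 0 0 0 0 0 0 -1")

```text
time_s: 20.4
tcp_pos: [0.5129, -0.2246, 0.1853]
ee_rot: [[0.939, -0.069, 0.337], [-0.065, -0.998, -0.024], [0.337, 0.0, -0.941]]
wrist_force: [-0.3, 0.9, 0.0]
gripper_width: 1.0
gripper_force: 0.0
```

```bash
python3 - <<'E'
from pl import *
st(); go(syr(0,60),ori(YR,TAU)); go(syr(0,0),ori(YR,TAU))
E
```

```text
20.4 [ 0.5129 -0.2246  0.1853] [-0.3  0.9  0. ] [ -7.8   9.3 -25.2  -2.2 -35.8  95.4]
shift now-axes [0.12 0.05 2.44] shift target-axes [0.11 0.06 2.44] turn [ 0.02  0.04 -0.04]
shift now-axes [0.13 0.04 4.84] shift target-axes [0.11 0.06 4.84] turn [ 0.02  0.04 -0.04]
```

jog_arm(plan="0.1 0.06 0.6 0 0 0 -1; 0 0 0.6 0 0 0 -1; 0 0 0.6 0 0 0 -1; 0 0 0.6 0 0 0 -1; 0 0 0.6 0 0 0 -1; 0 0 0.6 0 0 0 -1; 0 0 0.6 0 0 0 -1; 0 0 0.6 0 0 0 -1; 0 0 0 0 0 0 -1; 0 0 0 0 0 0 -1")

```text
time_s: 21.4
tcp_pos: [0.5594, -0.2296, 0.0735]
ee_rot: [[0.939, -0.067, 0.337], [-0.063, -0.998, -0.024], [0.338, 0.002, -0.941]]
wrist_force: [0.0, -0.3, 0.4]
gripper_width: 1.0
gripper_force: 0.0
```

```bash
python3 - <<'E'
from pl import *
from station import r
import cv2
st(); go(syr(0,0),ori(YR,TAU))
p,d=r.capture("scene"); q,d=r.capture("top")
cv2.imwrite("pics/g1.png",np.hstack([cv2.resize(p[160:250,160:270],(400,327)),cv2.resize(q[150:250,250:350],(400,327))])[:,:,::-1])
E
```

```text
21.4 [ 0.5594 -0.2296  0.0735] [ 0.  -0.3  0.4] [ -7.6  21.8 -26.9  -3.2 -21.6  96.6]
shift now-axes [-0.12 -0.02  0.01] shift target-axes [-0.12 -0.02  0.  ] turn [ 0.02  0.03 -0.03]
```

View pics/g1.png

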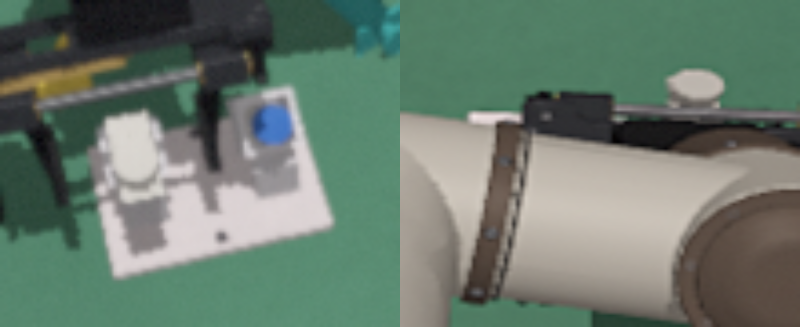

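The crop shows the fingers straddling the syringe barrel, at (35,150) and (205,110), with the vial clear. Closing.

jog_arm(plan="0 0 0 0 0 0 1; 0 0 0 0 0 0 1; 0 0 0 0 0 0 1; 0 0 0 0 0 0 1; 0 0 0 0 0 0 1; 0 0 0 0 0 0 1; 0 0 0 0 0 0 1; 0 0 0 0 0 0 1; 0 0 0 0 0 0 1; 0 0 0 0 0 0 1")

```text
time_s: 22.5
tcp_pos: [0.5588, -0.2296, 0.0742]
ee_rot: [[0.939, -0.068, 0.338], [-0.063, -0.998, -0.024], [0.339, 0.002, -0.941]]
wrist_force: [-0.1, 0.2, -0.6]
gripper_width: 0.316
gripper_force: 30.0
```

```bash
python3 - <<'E'
from pl import *
from station import r
st(); print(r.sense()["gripper_width"]*87,r.sense()["gripper_force"])
go(r.sense()["tcp_pos"]+syr(80,0)-syr(0,0),ori(YR,TAU))
E
```

```text
22.5 [ 0.5588 -0.2296  0.0742] [-0.1  0.2 -0.6] [ -7.6  21.7 -27.   -3.2 -21.6  96.6]
27.46820712290173 29.998545488342643
shift now-axes [ 2.77 -0.01 -1.6 ] shift target-axes [ 2.77 -0.   -1.59] turn [ 0.02  0.03 -0.03]
```

Width 27.5 mm at 30 N matches the 28 mm barrel. Drawing 80 mm along its axis.

jog_arm(plan="0.28 0 -0.16 0 0 0 1; 0.28 0 -0.16 0 0 0 1; 0.28 0 -0.16 0 0 0 1; 0.28 0 -0.16 0 0 0 1; 0.28 0 -0.16 0 0 0 1; 0.28 0 -0.16 0 0 0 1; 0.28 0 -0.16 0 0 0 1; 0.28 0 -0.16 0 0 0 1; 0.28 0 -0.16 0 0 0 1; 0.28 0 -0.16 0 0 0 1")

```text
time_s: 23.5
tcp_pos: [0.6115, -0.2331, 0.1361]
ee_rot: [[0.939, -0.068, 0.338], [-0.063, -0.998, -0.025], [0.339, 0.002, -0.941]]
wrist_force: [-0.3, 0.0, -0.5]
gripper_width: 0.315
gripper_force: 30.0
```

```bash
python3 - <<'E'
from pl import *
from station import r
st(); print(r.sense()["gripper_width"]*87,r.sense()["gripper_force"])
E
```

```text
23.5 [ 0.6115 -0.2331  0.1361] [-0.3  0.  -0.5] [ -7.2  21.  -16.8  -2.  -32.3  94.8]
27.37143891153021 29.997462322935462
```

jog_arm(plan="0.3 0 -0.9 0 0 0 1; 0.3 0 -0.9 0 0 0 1; 0.3 0 -0.9 0 0 0 1; 0.3 0 -0.9 0 0 0 1; 0.3 0 -0.9 0 0 0 1; 0 0 0 0 -0.8 0 1; 0 0 0 0 -0.8 0 1; 0 0 0 0 -0.8 0 1; 0 0 0 0 -0.8 0 1; 0 0 0 0 -0.8 0 1")

```text
time_s: 24.5
tcp_pos: [0.6086, -0.2327, 0.2552]
ee_rot: [[0.975, -0.068, -0.214], [-0.067, -0.998, 0.013], [-0.214, 0.002, -0.977]]
wrist_force: [-0.0, -0.2, -1.2]
gripper_width: 0.314
gripper_force: 30.0
```

```bash
python3 - <<'E'
from pl import *
from station import r
st(); lv=TAU-(90-np.degrees(.7)); Ql=ori(YS,lv); ax=Ql.as_matrix()@[np.cos(np.radians(lv)),0,np.sin(np.radians(lv))]
P=fr(0,0,150)+ax*.019+Ql.apply([0,0,.019]); print(P,ax)
go(P,ori(YR,lv)); go(P,Ql)
E
```

```text
24.5 [ 0.6086 -0.2327  0.2552] [-0.  -0.2 -1.2] [ -6.4  30.3  17.2   0.6 -89.3  92.4]
[0.55120939 0.20763896 0.1335278 ] [-1.87876796e-01 -9.82192603e-01 -5.67838359e-17]
shift now-axes [ -2.37 -17.43   5.47] shift target-axes [ -0.52 -17.44   5.91] turn [-0.   -2.19 -0.04]
shift now-axes [ -2.37 -17.43   5.47] shift target-axes [-12.2    5.57  12.63] turn [ 4.39 -1.65 11.33]
```

jog_arm(plan="0 0 0 0 -0.73 0 1; 0 0 0 0 -0.73 0 1; 0 0 0 0 -0.73 0 1; 0 0 0 0.45 0 0.78 1; 0 0 0 0.45 0 0.78 1; 0 0 0 0.45 0 0.78 1; 0 0 0 0.45 0 0.78 1; 0 0 0 0.45 0 0.78 1; 0 0 0 0.45 0 0.78 1; 0 0 0 0.45 0 0.78 1")

```text
time_s: 25.5
tcp_pos: [0.6087, -0.233, 0.2538]
ee_rot: [[0.503, -0.815, -0.286], [-0.707, -0.579, 0.406], [-0.496, -0.002, -0.868]]
wrist_force: [-0.6, -1.4, -0.4]
gripper_width: 0.313
gripper_force: 30.0
```

jog_arm(plan="0 0 0 0.45 0 0.78 1; 0 0 0 0.45 0 0.78 1; 0 0 0 0.45 0 0.78 1; 0 0 0 0.45 0 0.78 1; 0 0 0 0.45 0 0.78 1; 0 0 0 0.45 0 0.78 1; 0 0 0 0.22 0 0.4 1; 0 0 0 0 0 0 1; 0 0 0 0 0 0 1; 0 0 0 0 0 0 1")

```text
time_s: 26.5
tcp_pos: [0.6086, -0.2326, 0.2538]
ee_rot: [[-0.166, -0.981, 0.099], [-0.851, 0.193, 0.489], [-0.499, -0.003, -0.867]]
wrist_force: [-0.3, -0.6, -0.7]
gripper_width: 0.314
gripper_force: 30.0
```

```bash
python3 - <<'E'
from pl import *
from station import r
st(); lv=TAU-(90-np.degrees(.7)); Ql=ori(YS,lv)
P=np.array([.5512,.2076,.1335])
go(P+[0,0,.1],Ql); go(P,Ql)
E
```

```text
26.5 [ 0.6086 -0.2326  0.2538] [-0.3 -0.6 -0.7] [-21.9  28.8  20.9 -29.4 -88.3  13.4]
shift now-axes [-14.19   5.65   9.09] shift target-axes [-14.21   5.56   9.11] turn [-0.04  0.   -0.02]
shift now-axes [-12.2    5.66  12.55] shift target-axes [-12.22   5.56  12.58] turn [-0.04  0.   -0.02]
```

jog_arm(plan="-0.94 0.38 0.6 0 0 0 1; -0.94 0.38 0.6 0 0 0 1; -0.94 0.38 0.6 0 0 0 1; -0.94 0.38 0.6 0 0 0 1; -0.94 0.38 0.6 0 0 0 1; -0.94 0.38 0.6 0 0 0 1; -0.94 0.38 0.6 0 0 0 1; -0.94 0.38 0.6 0 0 0 1; -0.94 0.38 0.6 0 0 0 1; -0.94 0.38 0.6 0 0 0 1")

```text
time_s: 27.5
tcp_pos: [0.5692, 0.0604, 0.2408]
ee_rot: [[-0.166, -0.981, 0.099], [-0.851, 0.193, 0.489], [-0.499, -0.003, -0.867]]
wrist_force: [0.0, -0.1, 0.4]
gripper_width: 0.313
gripper_force: 30.0
```

jog_arm(plan="-0.94 0.38 0.6 0 0 0 1; -0.94 0.38 0.6 0 0 0 1; -0.94 0.38 0.6 0 0 0 1; -0.94 0.38 0.6 0 0 0 1; -0.94 0.38 0.6 0 0 0 1; 0.3 0 0.6 0 0 0 1; 0.3 0 0.6 0 0 0 1; 0.3 0 0.6 0 0 0 1; 0 0 0 0 0 0 1; 0 0 0 0 0 0 1")

```text
time_s: 28.5
tcp_pos: [0.5506, 0.2069, 0.1835]
ee_rot: [[-0.168, -0.981, 0.099], [-0.851, 0.195, 0.488], [-0.498, -0.002, -0.867]]
wrist_force: [0.4, -0.9, 0.3]
gripper_width: 0.313
gripper_force: 30.0
```

```bash
python3 - <<'E'
from pl import *
from station import r
from fit import *
st(); lv=TAU-(90-np.degrees(.7)); Ql=ori(YS,lv)
P=np.array([.5512,.2076,.1335]); go(P,Ql)
import json
out=[]
for n in("top","scene"):
    p,d=r.capture(n);c=r.get_calibration(n);np.savez(n+"2.npz",p=p,d=d,mtx=c["mtx"],E=c["extrinsics"])
    W=cloud(d,c["mtx"],c["extrinsics"]); uv=proj(P,c["mtx"],c["extrinsics"])[0].astype(int); print(n,uv)
    u,v=uv; out.append(cv2.resize(p[max(v-60,0):v+60,max(u-75,0):u+75],(400,320)))
    h=cv2.cvtColor(p,cv2.COLOR_RGB2HSV)
    m=(h[...,1]<45)&(h[...,2]>110)&(np.hypot(W[...,0]-.553,W[...,1]-.217)<.13)&(W[...,2]>.09)&(W[...,2]<.24)
    q=W[m]; co,sn=np.cos(TW),np.sin(TW); e=q-[TX,TY,0]; L=np.c_[co*e[:,0]+sn*e[:,1],-sn*e[:,0]+co*e[:,1],e[:,2]]*1e3
    print(len(L))
    if n=="scene":
        for a in range(-110,120,15):
            k=(L[:,1]>a)&(L[:,1]<a+15)
            if k.sum()>5: print(a,k.sum(),np.round(np.percentile(L[k],[3,50,97],axis=0).T,0).tolist())
cv2.imwrite("pics/f1.png",np.hstack(out)[:,:,::-1])
E
```

```text
28.5 [0.5506 0.2069 0.1835] [ 0.4 -0.9  0.3] [ 21.3  16.3  -8.6 -31.8 -52.5 -15.6]
shift now-axes [ 0.97 -0.01  1.75] shift target-axes [ 0.97 -0.02  1.75] turn [-0.04 -0.   -0.04]
top [115 192]
0
scene [369 142]
136
-80 9 [[-6.0, -3.0, 12.0], [-69.0, -68.0, -66.0], [190.0, 193.0, 197.0]]
25 65 [[-3.0, 10.0, 16.0], [26.0, 33.0, 40.0], [197.0, 209.0, 214.0]]
40 59 [[-5.0, 11.0, 16.0], [40.0, 46.0, 51.0], [196.0, 209.0, 213.0]]
```

View pics/f1.png

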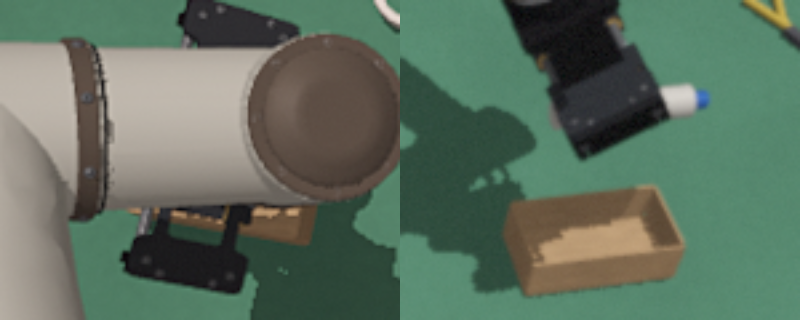

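The view shows the syringe level above the boxed tray, cap at (700,100) in the crop and disc end at the left. Its mid is centred and its axis is at about 0.20 m. I'll lower it slightly and settle.

jog_arm(plan="0.19 0 0.35 0 0 0 1; 0.19 0 0.35 0 0 0 1; 0.19 0 0.35 0 0 0 1; 0.19 0 0.35 0 0 0 1; 0.19 0 0.35 0 0 0 1; 0 0 0 0 0 0 1; 0 0 0 0 0 0 1; 0 0 0 0 0 0 1; 0 0 0 0 0 0 1; 0 0 0 0 0 0 1")

```text
time_s: 29.6
tcp_pos: [0.5509, 0.2089, 0.135]
ee_rot: [[-0.166, -0.981, 0.1], [-0.85, 0.194, 0.489], [-0.499, -0.004, -0.866]]
wrist_force: [-0.9, -0.4, -0.5]
gripper_width: 0.31
gripper_force: 30.0
```

```bash
python3 - <<'E'
from pl import *
from station import r
st();tr();s=r.sense();print(s["gripper_width"],s["gripper_force"],np.abs(s["joint_velocities"]).max())
print(r.finish_job())
E
```

```text
29.6 [0.5509 0.2089 0.135 ] [-0.9 -0.4 -0.5] [ 21.   19.6 -10.9 -34.6 -47.8 -11.1]
tray mm [ -0.5  -8.3 135. ]
0.3101480161421998 29.99784297309816 0.1155194672888271
the job is handed in; nothing more can be done
None
```

The job is handed in at 29.6 s: all three panels are upright, and the syringe is held level, lengthways over the middle of the tray with its axis about 0.15 m above the table; the vial, tape roll and bottle were not touched.

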